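# Snap the extension leg into its locking collar

### The job

Fit the loose aluminium extension leg into the receiver on the wooden board: squeeze both brass spring buttons flush so that they slip under the steel mouth, then hold the leg in line with the bore and slide it in until both buttons pop out through the holes of the blue collar. Work gently, never ramming the leg or the fingers against the receiver; leave the leg locked and let go of it, and leave the other things on the bench where they are.

Things in the scene. Friction and masses are not known exactly. Their poses are not given: they have to be found in the camera images.
- leg: loose aluminium square bar 22 x 22 mm, 160 mm long, about 160 g, lying flat. Origin: mid-length, on its underside (axis 11 mm above). x: along it to the black nose, y left, z up. Nose tip at x = +80 mm (last 10 mm taper from 22 to 13 mm); black rubber end, same section, x = -50 to -80 mm. A round brass spring button stands out of each side (y = +11 and -11 mm)
- leg_buttons (a point): point on the leg's axis midway between the two buttons (leg x = +15 mm); axes as the leg. Buttons: 11 mm diameter, centred at the height of the axis, each stands 5.5 mm out; 33 mm over both. Fingers that cover only their rear half leave the front half free to go under the rim
- leg_foot (a point): centre of the flat end face of the grippy rubber end; axes as the leg. Let go half way, the leg stays in the mouth but sags about 0.03 rad, foot some 4 mm low; pushed in that tilt it wedges (also when pushed on the end face with the fingers). Gripped at the rubber end and brought back in line with the bore it slides easily
- button_left (a joint): travel of the button on the leg's +y side, m: 0 fully out, 0.0055 flush with the leg's side. Spring: 2 N when out, 5 N when flush; comes back out when free. Square edge: pushing the leg along does not press it, it must be squeezed. Under the wall it stays pressed about 4.5 mm; in the hole it springs out to 0 and stops the leg
- button_right (a joint): the same for the button on the leg's -y side
- receiver: fixed: plywood board 135 x 86 x 12 mm, from 6 mm behind the rim, dark rail on it, on that a level square steel mouth tube (inside 24 wide, 23.5 high, wall 2 mm, 20 mm long, blunt rim), then a blue collar (same bore, wall 3 mm, 70 mm long, small black thumbscrew on top up to z = 76 mm). Origin: on the bench below the rim; x: the way the leg goes in (mouth faces -x), z up
- mouth (a point): centre of the mouth's rim, 50 mm above the bench; x into the bore, z up. The bore runs straight through the collar, open behind. Each collar side has one round 15 mm hole at axis height. The collar is clamped by hand, so the holes lie anywhere 29 to 47 mm behind the rim: feel or see the click. With the buttons rubbing inside, the leg slides at about 2 to 6 N
- ca_bottle: bystander: small white glue bottle with a blue cap, 32 x 40 x 109 mm, standing; origin under its middle
- pin_dish: bystander: black round dish, 71 mm wide, 20 mm high; origin under its middle
- sanding_block: bystander: cork-brown sanding block 61 x 101 x 30 mm; origin under its middle
- spring_clamp_b: bystander: blue spring clamp 38 x 108 x 13 mm lying flat; origin under its middle
Things that resemble listed ones, but are neither listed nor needed, are in the scene too. Leave any pink, red or turquoise look-alike of the leg alone.

How it is judged:
By the outcome, as a careful person would: the job done as asked, in the order asked, and still so for the second after the job is handed in, with the robot touching nothing.
It also fails if it takes over 61 s, if anything falls off the work surface, if the arm or the gripper's body presses on something with over 40 N, if the wrist force passes 120 N, or if a joint passes its speed limit or range.

### The arm

A 6-joint arm with a two-finger parallel gripper is mounted at the origin on a cart in front of the work surface, level with it; the furniture and walls round the work are solid. World frame = base frame: x ahead of the robot, y to its left, z up, the work surface at z = 0. Lengths are in m, angles in rad, forces in N, time in s.
With the tool pointing down it reaches from about 0.3 to 0.875 m from the base axis. Payload 6.4 kg.
Tool frame: the origin (TCP) lies at the very end of the fingers, on their centre line; the grasp point (between the pads) lies 19 mm behind it; z points along the fingers, y is the line along which they close (so a half turn about z gives the same grasp; the last joint's range is limited). The gripper opens to 88 mm and grips with 3 to 60 N. Pads are 18 mm wide; open, the fingers measure 123 mm over their backs; the gripper's body (75 mm by 187 mm) begins 45 mm behind the grasp point.
Start: joints at [1.112, 0.181, 1.607, -0, 1.354, -0.206], TCP at [0.144, 0.557, 0.239] pointing down, gripper open.
Joint ranges: [-2.99, 2.99], [-0.89, 2.07], [0.3, 2.58], [-1.14, 4.28], [0, 2.63], [-3.12, 3.12]. Speed limits (rad/s): [2.57, 2.57, 3.01, 3.14, 3.14, 3.14].

### API

Orientations are given as a unit quaternion [x, y, z, w].
In Python, from bench import manip gives the robot as it stands.
- The arm moves only by the tool step_arm, never from a script. Its argument "targets" is text: rows parted by semicolons, each of 7 numbers parted by spaces: the turn, a rotation vector about the tool's x, y, z in a scale on which 1.0 is 90 degrees, then the shift along the tool's x, y, z in parts of the range, where 1.0 means 750 mm, then the finger opening in mm, from 0 to 88.1. A call has 1 to 20 rows; each row is the pose to reach, as a shift and turn from the pose commanded when the call began, along the tool's axes at that moment; what a row does not reach only later rows make up. A row lasts 1/12 s, in which the tool goes at most 41.7 mm and 7.16 degrees, less where a joint would pass 70% of its speed; a pose out of reach is approached as far as the arm can. A shift or turn number past 1, either way, is cut back to 1. A call with a gripper value outside its range is refused whole. The fingers move at their own pace and stop on an object; "force" is the grip in N (left out, the last holds). Time passes only in rows, so rows that repeat a pose let the fingers close. It gives the time, the measured TCP pose, the force, the opening and the grip force at its end, in the units of the state.
- manip.observe(): the state, without advancing time (a new reading comes with each control period).
- manip.read_camera(name): name is "scene" or "top"; returns a dict with "pixels" (384x512x3 uint8, red, green, blue), "z_map" (384x512 float32, m along the optical axis (not along the pixel's ray), 0 where there is no reading), "camera_matrix" (3x3 intrinsics, pixels), "D" ([k1, k2, p1, p2, k3] as OpenCV has them; the pictures are not rectified), "camera_from_world" (4x4, takes a point from world to camera coordinates). Camera axes: x right, y down, z forward; pixel columns grow to the right and rows downward; lengths in m; the calibration is good to about 2 mm. A picture is of the moment at which its call begins.
- manip.close_job(): hands the job in; it is judged then, once.
The state is a dict: "clock": time; "joints": joint angles; "joint_velocities": joint speeds; "tau": joint torques, N m; "tool_pos": TCP position; "tcp_rot": TCP orientation; "force": force on the tool from outside, world axes, zero at the start; "wrist_torque": the same for the moment, N m; "width": opening from 0.0 (shut) to 1.0 (fully open); "finger_force": force on a finger pad.
Only numpy, scipy, OpenCV 4.12 (cv2) and the standard library are available. Lean on these libraries where they do the work, as an engineer would, in place of code of your own. Each camera call takes 0.05 s, during which the arm holds its last target. There are 200 camera calls.

## Working session

There is one attempt and no reset: what is moved stays moved. The work goes in short steps, Python scripts to look and compute and a tool call to move; the robot and the scene stay as the last step left them, time stands still between calls to the robot, and variables do not carry over. Pictures are saved under pics/ and viewed, at most 10 in all, crops included, and the job is handed in when it is done.

Besides the shell and the picture viewer there is one more tool, called after "Emit:" as name(argument=value, ...), one argument or row to a line, values as JSON. step_arm: Moves the arm, as the interface text tells. Its arguments: {"type":"object","properties":{"targets":{"type":"string"},"force":{"type":"number"}},"required":["targets"]}

```bash
mkdir -p pics
cat > h.py <<'E'
import numpy as np, cv2
from bench import manip
def cam(n,save=None):
    c=manip.read_camera(n)
    if save: cv2.imwrite(f'pics/{save}.png',cv2.cvtColor(c['pixels'],cv2.COLOR_RGB2BGR))
    return c
def ray(c,uv):
    p=cv2.undistortPoints(np.array(uv,float).reshape(-1,1,2),np.array(c['camera_matrix']),np.array(c['D'])).reshape(-1,2)
    T=np.array(c['camera_from_world']);R,t=T[:3,:3],T[:3,3]
    return -R.T@t,(R.T@np.c_[p,np.ones(len(p))].T).T
def onplane(c,uv,z):
    o,d=ray(c,uv); return o+d*((z-o[2])/d[:,2])[:,None]
def pts(c,uv):
    uv=np.atleast_2d(uv);o,d=ray(c,uv);z=c['z_map'][uv[:,1].astype(int),uv[:,0].astype(int)]
    return o+d*z[:,None]
E
python3 - <<'E'
from h import *
a=cam('top','top0');b=cam('scene','scene0')
for c in(a,b):
    T=np.array(c['camera_from_world']);print((-T[:3,:3].T@T[:3,3]).round(3))
s=manip.observe();print(s)
cv2.imwrite('pics/both.png',cv2.resize(np.vstack([cv2.imread('pics/top0.png'),cv2.imread('pics/scene0.png')]),None,fx=.78,fy=.78))
E
```

```text
[0.15  0.086 1.469]
[-0.081 -0.554  0.904]
{'clock': 0.1, 'joints': array([ 1.11172645e+00,  1.81474430e-01,  1.60788997e+00, -1.85167487e-05,
        1.35384437e+00, -2.06312345e-01]), 'joint_velocities': array([ 1.34931694e-04, -1.23424482e-03, -3.21146619e-03,  6.55883699e-04,
       -7.08375487e-07,  8.73229873e-04]), 'tau': array([ 6.05152291e-04, -4.34816337e+01, -3.42700052e+01,  7.03433342e-02,
        3.39317811e-02, -2.70827661e-05]), 'tool_pos': array([0.14356621, 0.55628165, 0.23790465]), 'tcp_rot': array([ 1.26040597e-01,  9.92024755e-01, -7.66703148e-04, -2.55358221e-04]), 'force': array([-0.42937894, -0.01095069, -0.46757204]), 'wrist_torque': array([0.03515802, 0.01035235, 0.04877104]), 'finger_force': 0.0, 'width': 1.000878435786763}
```

View pics/top0.png

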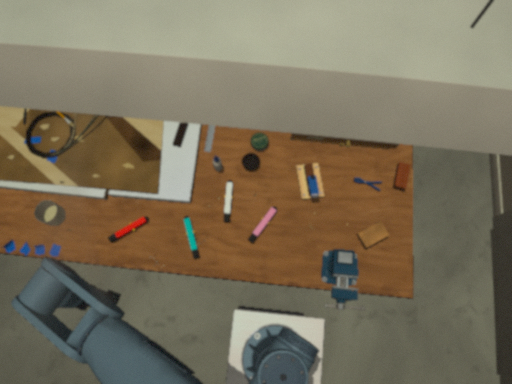

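View pics/scene0.png

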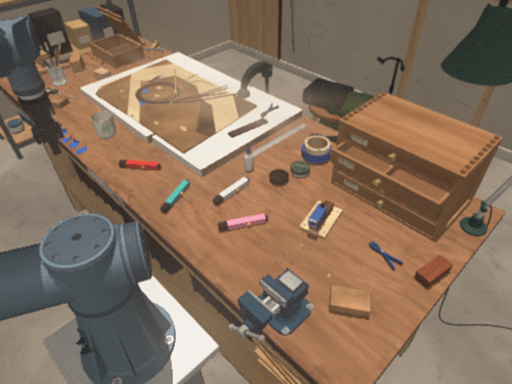

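The top view shows the grey leg around (228,201), with its dark end at (227,218). The receiver board is around (310,182) with the blue collar at (314,187), and red, teal and pink look-alikes lie nearby. In the scene view the leg is at (231,191) and the receiver at (321,217). Next I'll zoom in on both.

Run:
```python
from h import *
t=cv2.imread('pics/top0.png');s=cv2.imread('pics/scene0.png')
def z(i,x0,y0,w,h): return cv2.resize(i[y0:y0+h,x0:x0+w],(390,290),interpolation=cv2.INTER_CUBIC)
cv2.imwrite('pics/crop.png',np.vstack([np.hstack([z(t,200,165,78,58),z(t,280,150,78,58)]),np.hstack([z(s,195,160,78,58),z(s,285,185,78,58)])]))
a=cam('top');b=cam('scene')
print(np.array(a['camera_matrix'])[0,0],np.array(b['camera_matrix'])[0,0])
print(onplane(a,[[228,183],[227,221],[310,182],[299,164],[318,164],[302,200]],.012).round(3))
```

```text
404.0321921537016 388.94981594053866
[[ 0.603  0.232  0.012]
 [ 0.457  0.217  0.012]
 [ 0.64  -0.077  0.012]
 [ 0.708 -0.03   0.012]
 [ 0.716 -0.103  0.012]
 [ 0.566 -0.052  0.012]]
```

View pics/crop.png

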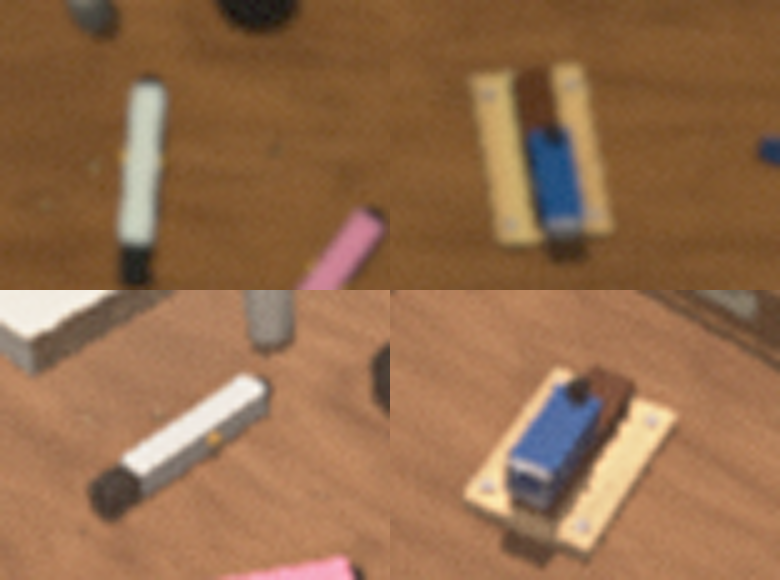

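The crops show the leg with its nose pointing away from the robot and brass buttons at about top (228,196). The receiver mouth faces the robot, with its rim at about top (314,195). Both run roughly along +x.

```bash
cat > m.py <<'E'
from h import *
def rect(mask,k=1):
    cs,_=cv2.findContours(mask,cv2.RETR_EXTERNAL,cv2.CHAIN_APPROX_NONE)
    return max(cs,key=cv2.contourArea)
def up(c,box,f=8):
    x,y,w,h=box;i=cv2.resize(c['pixels'][y:y+h,x:x+w],None,fx=f,fy=f,interpolation=cv2.INTER_CUBIC)
    return cv2.cvtColor(i,cv2.COLOR_RGB2HSV).astype(int)
def wrld(c,ct,box,z,f=8):
    uv=(ct.reshape(-1,2)+.5)/f-.5+np.array(box[:2]); return onplane(c,uv,z)
def rep(n,P):
    r=cv2.minAreaRect((P[:,:2]*1000).astype(np.float32));b=cv2.boxPoints(r)
    e=b[1]-b[0];g=b[2]-b[1];l=e if np.hypot(*e)>np.hypot(*g) else g
    if l[0]<0:l=-l
    print(n,'ctr',np.round(r[0],1),'size',np.round(r[1],1),'yaw',round(np.degrees(np.arctan2(l[1],l[0])),2))
E
python3 - <<'E'
from m import *
for n,lb,rb in(('top',(205,172,45,58),(285,152,50,58)),('scene',(205,165,55,50),(293,190,60,55))):
    c=cam(n)
    H=up(c,lb)
    w=((H[...,2]>(150 if n=='top' else 185))&(H[...,1]<70)).astype(np.uint8)
    dk=(H[...,2]<70).astype(np.uint8)
    rep(n+' white',wrld(c,rect(w),lb,.022))
    # dark blobs
    cs,_=cv2.findContours(dk,cv2.RETR_EXTERNAL,cv2.CHAIN_APPROX_NONE)
    for q in cs:
        if cv2.contourArea(q)>200: rep(n+' dark',wrld(c,q,lb,.022))
    H=up(c,rb)
    bl=((H[...,0]>98)&(H[...,0]<125)&(H[...,1]>110)).astype(np.uint8)
    rep(n+' blue',wrld(c,rect(bl),rb,.0648))
    bd=((H[...,0]<30)&(H[...,2]>(150 if n=='top' else 200))).astype(np.uint8)
    bd=cv2.morphologyEx(bd|bl,cv2.MORPH_CLOSE,np.ones((60,60)))
    P=wrld(c,rect(bd),rb,.012);rep(n+' board',P)
    z=c['z_map']
    for nm,bx in(('leg',lb),('rec',rb)):
        x,y,w_,h=bx;g=np.stack(np.meshgrid(np.arange(x,x+w_),np.arange(y,y+h)),-1).reshape(-1,2)
        p=pts(c,g)
        if nm=='leg':m=(p[:,2]>.016)&(p[:,2]<.03)
        else:m=(p[:,2]>.058)&(p[:,2]<.07)
        q=p[m].astype(np.float32)*1000
        rep(n+' depth '+nm,q/1000); print(np.median(q[:,2]).round(1),len(q))
E
```

```text
top white ctr [545.4 224.7] size [120.   26.5] yaw 2.06
top dark ctr [466.2 218.4] size [29.3 21.1] yaw 7.06
top blue ctr [614.2 -79.8] size [63.9 27.4] yaw 13.79
top board ctr [647.8 -76.6] size [137.6  90.3] yaw 14.0
top depth leg ctr [534.5 225.3] size [ 29.7 155.7] yaw -1.01
22.6 234
top depth rec ctr [613.2 -82.6] size [73.2 32.2] yaw 13.25
65.8 142
scene white ctr [545.5 228. ] size [122.3  27.1] yaw 2.58
scene blue ctr [613.8 -82. ] size [62.5 26.6] yaw 14.11
scene board ctr [646.3 -72.2] size [139.7  88.1] yaw 12.87
scene depth leg ctr [543.5 263.9] size [196.6 167. ] yaw 42.68
20.8 276
scene depth rec ctr [609.7 -80.1] size [76.7 31.4] yaw 13.2
63.5 187
```

```bash
cat >> m.py <<'E'
def proj(c,P):
    T=np.array(c['camera_from_world']);rv,_=cv2.Rodrigues(T[:3,:3])
    return cv2.projectPoints(np.atleast_2d(P).astype(float),rv,T[:3,3],np.array(c['camera_matrix']),np.array(c['D']))[0].reshape(-1,2)
def ortho(c,org,yaw,z,L,W,s=2):
    # rectified patch on plane z: cols = along (mm*s), rows = left->right
    a=np.radians(yaw);u=np.array([np.cos(a),np.sin(a),0]);v=np.array([-np.sin(a),np.cos(a),0])
    xs=np.arange(L[0],L[1],1/s)/1000;ys=np.arange(W[1],W[0],-1/s)/1000
    X,Y=np.meshgrid(xs,ys);P=np.array([org[0],org[1],z])+X[...,None]*u+Y[...,None]*v
    q=proj(c,P.reshape(-1,3)).reshape(*X.shape,2).astype(np.float32)
    return cv2.remap(c['pixels'],q[...,0],q[...,1],cv2.INTER_CUBIC)
E
python3 - <<'E'
from m import *
rows=[]
for n in('top','scene'):
    c=cam(n)
    rows+=[ortho(c,(.535,.224),4.5,.022,(-100,100),(-35,35)),ortho(c,(.572,-.092),13.7,.0645,(-40,160),(-35,35))]
    for r in rows[-2:]:pass
im=np.vstack(rows)
for k in range(4):
    for x in range(0,400,20): cv2.line(im,(x,140*k),(x,140*k+(8 if x%100 else 16)),(255,0,0),1)
    cv2.line(im,(0,140*k+70),(14,140*k+70),(255,0,0),1)
cv2.imwrite('pics/ortho.png',cv2.cvtColor(im,cv2.COLOR_RGB2BGR))
E
```

```text
(no output)
```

View pics/ortho.png

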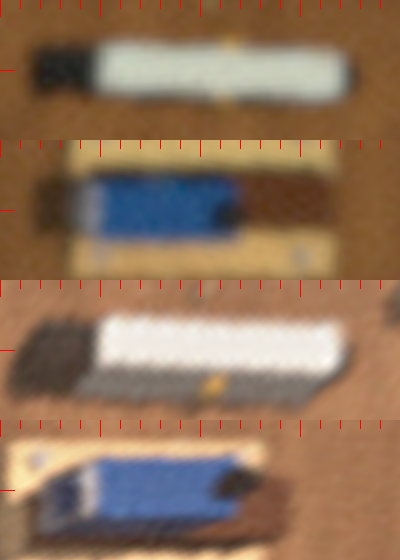

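Run:
```python
from m import *
def edges(p,s=4,k=3):
    p=cv2.GaussianBlur(p.reshape(1,-1).astype(np.float32),(0,0),4)[0];g=np.gradient(p);i=[j for j in range(5,len(g)-5) if abs(g[j])==abs(g[j-5:j+6]).max() and abs(g[j])>1.0]
    return i,g
def prof(c,org,yaw,z,L,W,axis,ch=None):
    o=ortho(c,org,yaw,z,L,W,4).astype(float); v=o.mean(2) if ch is None else o[...,ch]
    p=v.mean(axis); i,g=edges(p)
    x=(lambda j:L[0]+j/4) if axis==0 else (lambda j:W[1]-j/4)
    return [(round(x(j),1),round(float(g[j]),1)) for j in i]
for n in('top','scene'):
    c=cam(n);R=((.572,-.092),13.7)
    print(n,'board x @+',prof(c,*R,.012,(-20,165),(25,40),0));print('  board x @-',prof(c,*R,.012,(-20,165),(-40,-25),0))
    for q in((15,45),(45,75),(75,105),(105,135)):print('  board y',q,prof(c,*R,.012,q,(-65,65),1))
    print('  mouth x',prof(c,*R,.06375,(-20,40),(-7,7),0)); print('  blue end',prof(c,*R,.06475,(-5,110),(-7,7),0,2))
    for q in((0,8),(15,35),(35,55),(55,68)):print('  collar y',q,prof(c,*R,.0647,q,(-30,30),1))
    for q in((-45,-25),(-25,0),(25,45),(45,65)):print('  leg y',q,prof(c,(.535,.224),4.5,.022,q,(-30,30),1))
    print('  leg x',prof(c,(.535,.224),3.5,.022,(-100,100),(-6,6),0))
```

```text
top board x @+ [(10.0, 2.1), (146.5, -1.5)]
  board x @- [(10.0, 1.9), (144.0, -1.6)]
  board y (15, 45) [(41.8, 1.7), (13.2, -2.4), (-25.2, 1.3), (-45.0, -1.6)]
  board y (45, 75) [(41.0, 1.6), (13.2, -2.5), (-25.2, 1.7), (-45.0, -1.5)]
  board y (75, 105) [(41.0, 1.6), (12.8, -2.5), (-22.2, 2.0), (-44.2, -1.6)]
  board y (105, 135) [(41.5, 1.5), (12.0, -2.3), (-20.2, 2.3), (-45.0, -1.6)]
  mouth x [(-4.0, 1.2), (0.0, 1.5), (11.0, -1.2)]
  blue end [(-0.5, 1.7), (2.8, 1.6), (68.0, -1.5)]
  collar y (0, 8) [(21.0, -2.1), (-14.8, 1.0)]
  collar y (15, 35) [(22.8, -2.7), (-14.8, 1.6)]
  collar y (35, 55) [(22.5, -2.5), (-14.5, 1.7)]
  collar y (55, 68) [(22.0, -2.8), (-14.5, 2.0)]
  leg y (-45, -25) [(14.8, 2.6), (12.5, 2.7), (-10.2, -3.0)]
  leg y (-25, 0) [(12.5, 2.8), (-9.8, -3.1)]
  leg y (25, 45) [(11.2, 2.9), (-11.2, -2.9)]
  leg y (45, 65) [(12.0, 2.5), (9.0, 2.6), (-14.0, -2.9)]
  leg x [(-87.5, -1.2), (-84.2, -1.3), (-50.8, 3.6), (70.0, -3.1), (72.8, -3.0)]
scene board x @+ [(-3.5, -1.1), (8.0, 3.6), (18.0, -1.0), (39.0, -1.1), (55.8, -1.2), (130.2, 1.0), (143.5, -1.1)]
  boar
[... 462 characters left out ...]
 (-41.8, -4.7), (-47.8, 1.1)]
  mouth x [(-17.5, -1.3), (1.0, 3.7), (9.2, -2.0)]
  blue end [(0.5, 3.1), (67.8, -2.4)]
  collar y (0, 8) [(25.2, 2.9), (16.2, -2.2), (8.5, 1.1), (2.2, -1.0), (-13.8, -2.8), (-28.0, 1.6)]
  collar y (15, 35) [(24.5, 3.0), (15.8, -3.3), (-13.8, -2.0), (-28.2, 2.3)]
  collar y (35, 55) [(25.0, 3.0), (16.0, -3.2), (-14.0, -2.1), (-28.2, 2.5)]
  collar y (55, 68) [(24.5, 3.0), (16.2, -3.3), (-13.2, -2.0), (-23.8, -1.5), (-28.2, 2.8)]
  leg y (-45, -25) [(16.8, 3.4), (-7.0, -4.0)]
  leg y (-25, 0) [(15.8, 3.3), (-8.5, -3.9)]
  leg y (25, 45) [(14.0, 3.2), (-10.2, -3.9)]
  leg y (45, 65) [(13.5, 3.4), (-11.2, -4.1)]
  leg x [(-92.8, -1.8), (-51.5, 5.5), (70.0, -4.3)]
```

```bash
cat > g.py <<'E'
import sys
from h import *
from scipy.spatial.transform import Rotation as Ro
def show():
    s=manip.observe();R=Ro.from_quat(s['tcp_rot']);M=R.as_matrix()
    print('t',round(s['clock'],2),'pos',(s['tool_pos']*1000).round(1),'yaw',round(np.degrees(np.arctan2(-M[1,0],-M[0,0])),2),'F',s['force'].round(1),'M',s['wrist_torque'].round(2),'w',round(s['width']*88.1,1),'ff',round(s['finger_force'],1))
    return s,R
def go(x,y,z,yaw):
    s,R=show();a=np.radians(yaw);c,n=np.cos(a),np.sin(a)
    T=Ro.from_matrix(np.array([[-c,-n,0],[-n,c,0],[0,0,-1.]]))
    print('rot',np.degrees((R.inv()*T).as_rotvec()).round(2),'shift',(R.inv().apply(np.array([x,y,z])-s['tool_pos']*1000)).round(1))
if __name__=='__main__': go(*map(float,sys.argv[1:]))
E
python3 g.py 539.7 226.2 100 2.6
```

```text
t 0.5 pos [143.8 556.7 238.7] yaw -14.49 F [-0.1  0.1  0.5] M [ 0.01 -0.04  0.02] w 87.8 ff 0.0
rot [ -0.    -0.   -17.09] shift [-466.  -221.   138.7]
```

Careful with the scale: shifts go in shares of 750 mm and turns go in shares of 90 degrees. That gives: -466 mm / 750 = -0.6213, -221 mm / 750 = -0.2947, -17.1 degrees / 90 = -0.19.

Emit:
step_arm(
  targets="0 0 -0.19 -0.6213 -0.2947 0.1853 88;0 0 -0.19 -0.6213 -0.2947 0.1853 88;0 0 -0.19 -0.6213 -0.2947 0.1853 88;0 0 -0.19 -0.6213 -0.2947 0.1853 88;0 0 -0.19 -0.6213 -0.2947 0.1853 88;0 0 -0.19 -0.6213 -0.2947 0.1853 88;0 0 -0.19 -0.6213 -0.2947 0.1853 88;0 0 -0.19 -0.6213 -0.2947 0.1853 88;0 0 -0.19 -0.6213 -0.2947 0.1853 88;0 0 -0.19 -0.6213 -0.2947 0.1853 88;0 0 -0.19 -0.6213 -0.2947 0.1853 88;0 0 -0.19 -0.6213 -0.2947 0.1853 88;0 0 -0.19 -0.6213 -0.2947 0.1853 88;0 0 -0.19 -0.6213 -0.2947 0.1853 88;0 0 -0.19 -0.6213 -0.2947 0.1853 88;0 0 -0.19 -0.6213 -0.2947 0.1853 88;0 0 -0.19 -0.6213 -0.2947 0.1853 88;0 0 -0.19 -0.6213 -0.2947 0.1853 88;0 0 -0.19 -0.6213 -0.2947 0.1853 88;0 0 -0.19 -0.6213 -0.2947 0.1853 88",
  force=30,
)

```text
clock: 2.17
tool_pos: [0.5393, 0.2271, 0.1002]
tcp_rot: [-0.024, 1.0, 0.0, 0.0]
force: [0.2, -0.0, 0.5]
width: 1.0
finger_force: 0.0
```

```bash
python3 g.py 539.7 226.2 3.5 2.6
```

```text
t 2.17 pos [539.3 227.1 100.2] yaw 2.71 F [ 0.2 -0.   0.5] M [ 0.01 -0.05 -0.02] w 88.1 ff 0.0
rot [0.01 0.04 0.11] shift [-0.3 -1.  96.7]
```

Now I'll descend, close softly, and watch the result.

In the tool's units: 96.5 mm / 750 = 0.1287, 96 mm / 750 = 0.128.

Emit:
step_arm(
  targets="0 0 0 -0.0007 -0.0013 0.04 88;0 0 0 -0.0007 -0.0013 0.08 80;0 0 0 -0.0007 -0.0013 0.1067 70;0 0 0 -0.0007 -0.0013 0.12 60;0 0 0 -0.0007 -0.0013 0.128 50;0 0 0 -0.0007 -0.0013 0.1287 45;0 0 0 -0.0007 -0.0013 0.1287 40",
  force=30,
)

```text
clock: 2.75
tool_pos: [0.5409, 0.2256, 0.0041]
tcp_rot: [-0.023, 1.0, 0.0, 0.001]
force: [0.6, 0.4, 0.9]
width: 0.563
finger_force: 0.0
```

```bash
python3 g.py 539.7 226.2 3.5 2.6
python3 - <<'E'
from m import *
c=cam('scene');o=cv2.resize(c['pixels'][150:215,195:275],(800,600)[:2] if 0 else (640,520),interpolation=cv2.INTER_CUBIC)
cv2.imwrite('pics/grip1.png',cv2.cvtColor(o,cv2.COLOR_RGB2BGR))
E
```

```text
t 2.75 pos [540.9 225.6   4.1] yaw 2.64 F [0.6 0.4 0.9] M [ 0.04 -0.    0.01] w 49.6 ff 0.0
rot [0.01 0.07 0.04] shift [1.2 0.7 0.6]
```

View pics/grip1.png

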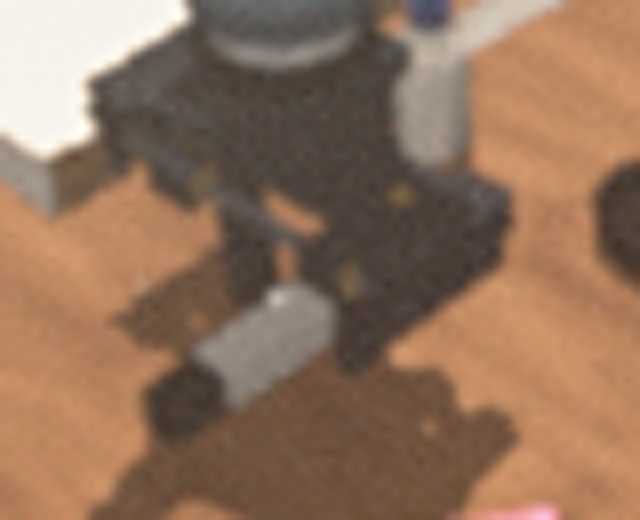

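The fingers straddle the leg (right finger around (365,300) in the crop), and the foot is free at (185,405). Next I'll close on it.

In the tool's units: 1 mm / 750 = 0.0013, 0.5 mm / 750 = 0.0007.

Emit:
step_arm(
  targets="0 0 0 0.0013 0.0007 0 36;0 0 0 0.0013 0.0007 0 32;0 0 0 0.0013 0.0007 0 28;0 0 0 0.0013 0.0007 0 24;0 0 0 0.0013 0.0007 0 20;0 0 0 0.0013 0.0007 0 18;0 0 0 0.0013 0.0007 0 18;0 0 0 0.0013 0.0007 0 18;0 0 0 0.0013 0.0007 0 18;0 0 0 0.0013 0.0007 0 18",
  force=30,
)

```text
clock: 3.63
tool_pos: [0.5402, 0.226, 0.0044]
tcp_rot: [-0.023, 1.0, 0.0, 0.001]
force: [-1.7, 0.0, 7.6]
width: 0.246
finger_force: 30.0
```

```bash
python3 g.py 539.7 226.2 3.5 2.6
```

```text
t 3.63 pos [540.2 226.    4.4] yaw 2.6 F [-1.7  0.   7.6] M [ 0.08  0.15 -0.14] w 21.7 ff 30.0
rot [ 0.03  0.11 -0.  ] shift [0.5 0.2 0.9]
```

In the tool's units: -115 mm / 750 = -0.1533, -105 mm / 750 = -0.14.

Emit:
step_arm(
  targets="0 0 0 0 0 -0.0053 18;0 0 0 0 0 -0.02 18;0 0 0 0 0 -0.04 18;0 0 0 0 0 -0.0667 18;0 0 0 0 0 -0.0933 18;0 0 0 0 0 -0.12 18;0 0 0 0 0 -0.14 18;0 0 0 0 0 -0.1533 18;0 0 0 0 0 -0.1533 18;0 0 0 0 0 -0.1533 18",
)

```text
clock: 4.47
tool_pos: [0.5392, 0.2257, 0.1185]
tcp_rot: [-0.023, 1.0, 0.0, 0.0]
force: [-0.6, -1.1, -2.9]
width: 0.248
finger_force: 29.9
```

```bash
python3 g.py 476.4 -114.8 70 13.7
python3 - <<'E'
from m import *
o=[]
for n,z in(('scene',.13),('top',.13)):
    c=cam(n);q=proj(c,[.56,.226,z])[0].astype(int);o.append(cv2.resize(c['pixels'][q[1]-30:q[1]+30,q[0]-40:q[0]+40],(400,300),interpolation=cv2.INTER_CUBIC))
cv2.imwrite('pics/lift.png',cv2.cvtColor(np.hstack(o),cv2.COLOR_RGB2BGR))
E
```

```text
t 4.47 pos [539.2 225.7 118.5] yaw 2.62 F [-0.6 -1.1 -2.9] M [ 0.03 -0.    0.03] w 21.8 ff 29.9
rot [  0.     0.04 -11.08] shift [  78.4 -337.3   48.4]
```

View pics/lift.png

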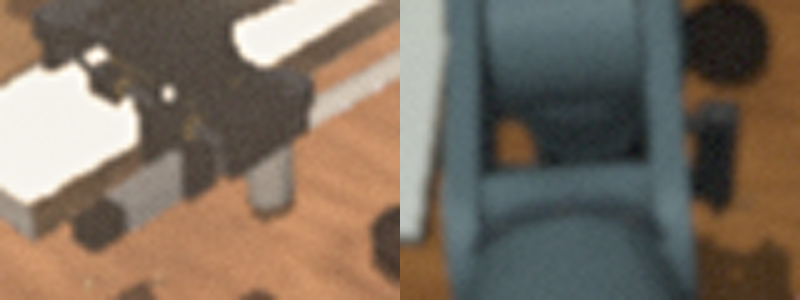

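The left crop shows the leg hanging level in the gripper with its foot at (98,220). The button is hidden behind the finger. I'll move across to the pre-insert pose.

In the tool's units: -337.5 mm / 750 = -0.45, -327 mm / 750 = -0.436, -11.1 degrees / 90 = -0.1233.

Emit:
step_arm(
  targets="0 0 -0.0222 0.0107 -0.04 0 18;0 0 -0.0444 0.0213 -0.0907 0 18;0 0 -0.0667 0.0333 -0.1413 0 18;0 0 -0.0889 0.044 -0.192 0 18;0 0 -0.1111 0.056 -0.24 0 18;0 0 -0.1233 0.0667 -0.2867 0 18;0 0 -0.1233 0.0773 -0.3333 0 18;0 0 -0.1233 0.0867 -0.3733 0 18;0 0 -0.1233 0.0947 -0.4093 0 18;0 0 -0.1233 0.1013 -0.436 0 18;0 0 -0.1233 0.1047 -0.45 0 18;0 0 -0.1233 0.1047 -0.45 0.0133 18;0 0 -0.1233 0.1047 -0.45 0.0333 18;0 0 -0.1233 0.1047 -0.45 0.0533 18;0 0 -0.1233 0.1047 -0.45 0.0647 18;0 0 -0.1233 0.1047 -0.45 0.0647 18;0 0 -0.1233 0.1047 -0.45 0.0647 18",
)

```text
clock: 5.98
tool_pos: [0.4757, -0.1138, 0.0688]
tcp_rot: [-0.12, 0.993, 0.001, -0.001]
force: [0.4, -0.3, -2.1]
width: 0.245
finger_force: 29.9
```

```bash
python3 g.py 476.4 -114.8 43.4 13.7
python3 - <<'E'
from m import *
o=[]
for n in('scene','top'):
    c=cam(n);q=proj(c,[.53,-.10,.06])[0].astype(int);o.append(cv2.resize(c['pixels'][q[1]-30:q[1]+30,q[0]-40:q[0]+40],(400,300),interpolation=cv2.INTER_CUBIC))
cv2.imwrite('pics/pre.png',cv2.cvtColor(np.hstack(o),cv2.COLOR_RGB2BGR))
E
```

```text
t 5.98 pos [ 475.7 -113.8   68.8] yaw 13.78 F [ 0.4 -0.3 -2.1] M [ 0.08 -0.01  0.  ] w 21.6 ff 29.9
rot [ 0.1  -0.09  0.08] shift [-0.5 -1.2 25.4]
```

View pics/pre.png

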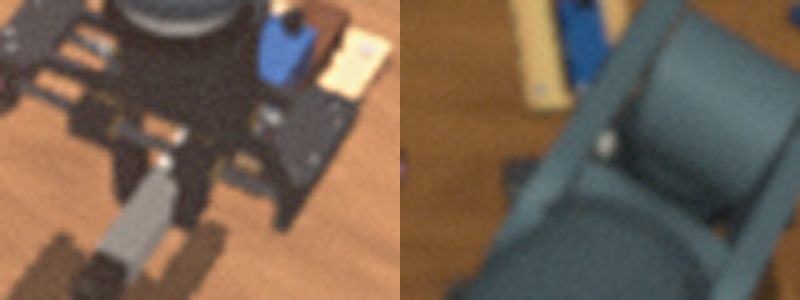

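The leg sits in line behind the receiver (foot at scene crop (100,275), collar at (285,50)), though the nose is hidden. From here I'll work by force readings. First step is down to bore height.

In the tool's units: 25.5 mm / 750 = 0.034, 25 mm / 750 = 0.0333.

Emit:
step_arm(
  targets="0 0 0 -0.0007 -0.0013 0.0133 18;0 0 0 -0.0007 -0.0013 0.0267 18;0 0 0 -0.0007 -0.0013 0.0333 18;0 0 0 -0.0007 -0.0013 0.034 18;0 0 0 -0.0007 -0.0013 0.034 18;0 0 0 -0.0007 -0.0013 0.034 18",
)

```text
clock: 6.58
tool_pos: [0.477, -0.1159, 0.0442]
tcp_rot: [-0.119, 0.993, 0.0, -0.0]
force: [-0.8, -1.1, -2.1]
width: 0.244
finger_force: 29.9
```

```bash
python3 g.py 476.4 -114.8 43.4 13.7
```

```text
t 6.58 pos [ 477.  -115.9   44.2] yaw 13.71 F [-0.8 -1.1 -2.1] M [-0.    0.    0.01] w 21.5 ff 29.9
rot [ 0.01 -0.01  0.01] shift [0.3 1.2 0.8]
```

```bash
sed -i 's/^def show():/def show():\n    [manip.read_camera("top") for _ in range(NS)]/; s/^import sys/import sys\nNS=0/' g.py
python3 - <<'E'
import g
for _ in range(4): g.go(476.4,-114.8,43.4,13.7); g.NS=1
E
```

```text
t 6.58 pos [ 477.  -115.9   44.2] yaw 13.71 F [-0.8 -1.1 -2.1] M [-0.    0.    0.01] w 21.5 ff 29.9
rot [ 0.01 -0.01  0.01] shift [0.3 1.2 0.8]
t 6.63 pos [ 477.1 -116.    44.4] yaw 13.71 F [-0.9  0.2 -2.7] M [ 0.04 -0.    0.  ] w 21.7 ff 29.9
rot [-0.01  0.01  0.01] shift [0.4 1.4 1. ]
t 6.68 pos [ 477.2 -116.    44.5] yaw 13.71 F [ 0.1  0.  -2.6] M [ 0.03 -0.03  0.02] w 21.5 ff 29.9
rot [-0.02  0.03  0.01] shift [0.5 1.4 1.1]
t 6.73 pos [ 477.3 -116.1   44.6] yaw 13.71 F [ 0.2  0.8 -2.5] M [0.05 0.05 0.04] w 21.7 ff 29.9
rot [-0.03  0.03  0.01] shift [0.5 1.5 1.2]
```

In the tool's units: -29 mm / 750 = -0.0387, 1.4 mm / 750 = 0.0019.

Emit:
step_arm(
  targets="0 0 0 -0.004 0.0019 0.0013 18;0 0 0 -0.0093 0.0019 0.0013 18;0 0 0 -0.0147 0.0019 0.0013 18;0 0 0 -0.02 0.0019 0.0013 18;0 0 0 -0.0253 0.0019 0.0013 18;0 0 0 -0.0293 0.0019 0.0013 18;0 0 0 -0.0333 0.0019 0.0013 18;0 0 0 -0.036 0.0019 0.0013 18;0 0 0 -0.0387 0.0019 0.0013 18;0 0 0 -0.0387 0.0019 0.0013 18",
)

```text
clock: 7.57
tool_pos: [0.5051, -0.1076, 0.0432]
tcp_rot: [-0.119, 0.993, -0.0, 0.0]
force: [-0.1, -0.3, -1.8]
width: 0.249
finger_force: 29.9
```

```bash
cat >> g.py <<'E'
def rim(leg_x=74.5,ax=6.6,o=(573.05,-91.2),yaw=13.7):
    # tool in receiver frame: nose depth, lateral, axis height error
    s,R=show();a=np.radians(yaw);d=s['tool_pos'][:2]*1000-np.array(o)
    u=np.array([np.cos(a),np.sin(a)]);v=np.array([-u[1],u[0]]);F=s['force']
    print('nose depth',round(d@u+leg_x,1),'lat',round(d@v,1),'dz',round(s['tool_pos'][2]*1000+ax-50,1),'F fwd/left/up',round(F[:2]@u,1),round(F[:2]@v,1),round(F[2],1),'tilt rotvec',np.degrees((R.inv()*Ro.from_matrix(np.array([[-u[0],-u[1],0],[-u[1],u[0],0],[0,0,-1.]]))).as_rotvec()).round(2))
E
python3 -c "
import g;g.rim();g.NS=1;g.rim()"
```

```text
t 7.57 pos [ 505.1 -107.6   43.2] yaw 13.73 F [-0.1 -0.3 -1.8] M [ 0.06  0.03 -0.01] w 21.9 ff 29.9
nose depth 4.6 lat 0.1 dz -0.2 F fwd/left/up -0.2 -0.3 -1.8 tilt rotvec [-0.01  0.01  0.03]
t 7.62 pos [ 504.9 -107.6   43.2] yaw 13.73 F [-0.2 -0.2 -2.7] M [ 0.05 -0.   -0.05] w 21.6 ff 29.9
nose depth 4.4 lat 0.2 dz -0.2 F fwd/left/up -0.3 -0.2 -2.7 tilt rotvec [-0.   -0.    0.03]
```

In the tool's units: -8 mm / 750 = -0.0107, -1.5 mm / 750 = -0.002.

Emit:
step_arm(
  targets="0 0 0 -0.002 0 0 18;0 0 0 -0.004 0 0 18;0 0 0 -0.006 0 0 18;0 0 0 -0.008 0 0 18;0 0 0 -0.0093 0 0 18;0 0 0 -0.0107 0 0 18;0 0 0 -0.0107 0 0 18",
)

```text
clock: 8.2
tool_pos: [0.5124, -0.1057, 0.0431]
tcp_rot: [-0.119, 0.993, 0.0, -0.0]
force: [-1.0, 0.3, -2.1]
width: 0.25
finger_force: 29.9
```

```bash
python3 -c "
import g;g.rim();g.NS=1;g.rim()"
```

```text
t 8.2 pos [ 512.4 -105.7   43.1] yaw 13.72 F [-1.   0.3 -2.1] M [ 0.02  0.07 -0.03] w 22.0 ff 29.9
nose depth 12.2 lat 0.3 dz -0.3 F fwd/left/up -0.9 0.6 -2.1 tilt rotvec [ 0.01 -0.03  0.02]
t 8.25 pos [ 512.4 -105.7   43.1] yaw 13.72 F [-0.1 -0.7 -2.4] M [-0.    0.08  0.02] w 22.0 ff 29.9
nose depth 12.2 lat 0.3 dz -0.3 F fwd/left/up -0.3 -0.6 -2.4 tilt rotvec [ 0.01 -0.02  0.02]
```

Emit:
step_arm(
  targets="0 0 0 -0.002 0 0 18;0 0 0 -0.004 0 0 18;0 0 0 -0.006 0 0 18;0 0 0 -0.008 0 0 18;0 0 0 -0.0107 0 0 18;0 0 0 -0.0133 0 0 18;0 0 0 -0.0133 0 0 18",
)

```text
clock: 8.83
tool_pos: [0.5227, -0.1032, 0.0432]
tcp_rot: [-0.119, 0.993, 0.0, 0.0]
force: [0.9, 1.5, -2.4]
width: 0.248
finger_force: 29.9
```

```bash
python3 -c "
import g;g.rim();g.NS=1;g.rim()"
```

```text
t 8.83 pos [ 522.7 -103.2   43.2] yaw 13.73 F [ 0.9  1.5 -2.4] M [ 0.24 -0.04  0.14] w 21.8 ff 29.9
nose depth 22.7 lat 0.2 dz -0.2 F fwd/left/up 1.2 1.3 -2.4 tilt rotvec [0.   0.02 0.03]
t 8.88 pos [ 522.6 -103.2   43.2] yaw 13.73 F [-0.4  0.7 -1.6] M [ 0.25 -0.02  0.09] w 21.8 ff 29.9
nose depth 22.6 lat 0.3 dz -0.2 F fwd/left/up -0.2 0.8 -1.6 tilt rotvec [-0.    0.02  0.03]
```

In the tool's units: -18 mm / 750 = -0.024, -16 mm / 750 = -0.0213.

Emit:
step_arm(
  targets="0 0 0 -0.0027 0.0003 0 18;0 0 0 -0.0053 0.0004 0 18;0 0 0 -0.008 0.0004 0 18;0 0 0 -0.0107 0.0004 0 18;0 0 0 -0.0133 0.0004 0 18;0 0 0 -0.016 0.0004 0 18;0 0 0 -0.0187 0.0004 0 18;0 0 0 -0.0213 0.0004 0 18;0 0 0 -0.024 0.0004 0 18;0 0 0 -0.024 0.0004 0 18",
)

```text
clock: 9.72
tool_pos: [0.5401, -0.0988, 0.0433]
tcp_rot: [-0.119, 0.993, -0.0, 0.0]
force: [-0.5, 0.3, -2.2]
width: 0.245
finger_force: 29.9
```

```bash
python3 -c "
import g;g.rim();g.NS=1;g.rim()"
```

```text
t 9.72 pos [540.1 -98.8  43.3] yaw 13.72 F [-0.5  0.3 -2.2] M [ 0.03 -0.02  0.03] w 21.6 ff 29.9
nose depth 40.7 lat 0.4 dz -0.1 F fwd/left/up -0.4 0.4 -2.2 tilt rotvec [-0.01  0.02  0.02]
t 9.77 pos [539.9 -98.8  43.3] yaw 13.73 F [-0.1 -0.3 -1.2] M [ 0.03  0.02 -0.03] w 21.9 ff 29.9
nose depth 40.5 lat 0.4 dz -0.1 F fwd/left/up -0.1 -0.3 -1.2 tilt rotvec [-0.01  0.01  0.03]
```

In the tool's units: -16 mm / 750 = -0.0213, -15 mm / 750 = -0.02.

Emit:
step_arm(
  targets="0 0 0 -0.0027 0 0 18;0 0 0 -0.0053 0 0 18;0 0 0 -0.008 0 0 18;0 0 0 -0.0107 0 0 18;0 0 0 -0.0133 0 0 18;0 0 0 -0.016 0 0 18;0 0 0 -0.0187 0 0 18;0 0 0 -0.02 0 0 18;0 0 0 -0.0213 0 0 18;0 0 0 -0.0213 0 0 18",
)

```text
clock: 10.6
tool_pos: [0.5554, -0.095, 0.0432]
tcp_rot: [-0.119, 0.993, -0.0, 0.0]
force: [-0.8, -0.7, -1.7]
width: 0.249
finger_force: 29.9
```

```bash
python3 -c "
import g;g.rim();g.NS=1;g.rim()"
```

```text
t 10.6 pos [555.4 -95.   43.2] yaw 13.72 F [-0.8 -0.7 -1.7] M [ 0.06  0.02 -0.08] w 22.0 ff 29.9
nose depth 56.4 lat 0.5 dz -0.2 F fwd/left/up -1.0 -0.5 -1.7 tilt rotvec [-0.    0.    0.02]
t 10.65 pos [555.3 -95.   43.2] yaw 13.72 F [ 0.5  0.2 -1.6] M [ 0.06  0.03 -0.03] w 21.8 ff 29.9
nose depth 56.3 lat 0.5 dz -0.2 F fwd/left/up 0.6 0.0 -1.6 tilt rotvec [ 0.   -0.    0.02]
```

Next I'll go 5 mm further in 1 mm rows. The button front should reach the rim along the way.

In the tool's units: -5 mm / 750 = -0.0067, -4 mm / 750 = -0.0053.

Emit:
step_arm(
  targets="0 0 0 -0.0013 0 0 18;0 0 0 -0.0027 0 0 18;0 0 0 -0.004 0 0 18;0 0 0 -0.0053 0 0 18;0 0 0 -0.0067 0 0 18;0 0 0 -0.0067 0 0 18",
)

```text
clock: 11.15
tool_pos: [0.5603, -0.0938, 0.0433]
tcp_rot: [-0.119, 0.993, -0.0, 0.0]
force: [-0.2, -0.6, -1.7]
width: 0.246
finger_force: 29.9
```

```bash
python3 -c "
import g;g.rim();g.NS=1;g.rim()"
python3 - <<'E'
from m import *
o=[]
for n in('scene','top'):
    c=cam(n);q=proj(c,[.57,-.09,.05])[0].astype(int);o.append(cv2.resize(c['pixels'][q[1]-22:q[1]+23,q[0]-30:q[0]+30],(400,300),interpolation=cv2.INTER_CUBIC))
cv2.imwrite('pics/rimv.png',cv2.cvtColor(np.hstack(o),cv2.COLOR_RGB2BGR))
E
```

```text
t 11.15 pos [560.3 -93.8  43.3] yaw 13.72 F [-0.2 -0.6 -1.7] M [0.01 0.04 0.02] w 21.7 ff 29.9
nose depth 61.5 lat 0.4 dz -0.1 F fwd/left/up -0.3 -0.5 -1.7 tilt rotvec [-0.01  0.01  0.02]
t 11.2 pos [560.2 -93.8  43.2] yaw 13.72 F [-0.2  0.4 -1.3] M [ 0.04 -0.01 -0.  ] w 21.7 ff 29.9
nose depth 61.4 lat 0.5 dz -0.2 F fwd/left/up -0.1 0.4 -1.3 tilt rotvec [-0.    0.    0.02]
```

View pics/rimv.png

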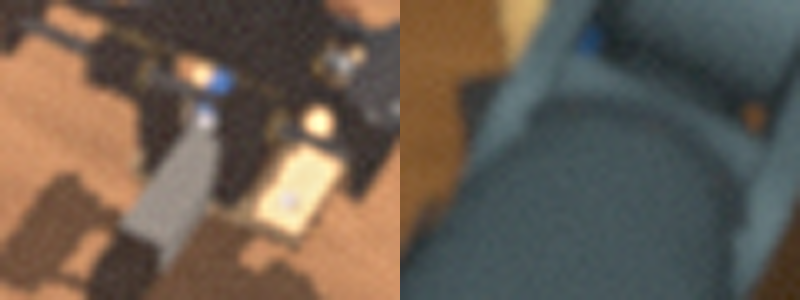

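The crop shows the leg running into the collar, but the rim itself is hidden between the fingers. There's no contact force so far, so I'll creep on.

In the tool's units: -2 mm / 750 = -0.0027, -1.5 mm / 750 = -0.002.

Emit:
step_arm(
  targets="0 0 0 -0.0007 0 0 18;0 0 0 -0.0013 0 0 18;0 0 0 -0.002 0 0 18;0 0 0 -0.0027 0 0 18;0 0 0 -0.0027 0 0 18",
)

```text
clock: 11.72
tool_pos: [0.5622, -0.0934, 0.0432]
tcp_rot: [-0.119, 0.993, -0.0, 0.0]
force: [0.1, -0.4, -2.0]
width: 0.244
finger_force: 29.9
```

```bash
python3 -c "
import g;g.rim();g.NS=1;g.rim();g.rim()"
```

```text
t 11.72 pos [562.2 -93.4  43.2] yaw 13.72 F [ 0.1 -0.4 -2. ] M [0.04 0.01 0.01] w 21.5 ff 29.9
nose depth 63.4 lat 0.5 dz -0.2 F fwd/left/up -0.0 -0.4 -2.0 tilt rotvec [-0.    0.01  0.02]
t 11.77 pos [562.1 -93.4  43.2] yaw 13.72 F [-0.8 -0.8 -2. ] M [ 0.05 -0.02  0.01] w 21.8 ff 29.9
nose depth 63.3 lat 0.5 dz -0.2 F fwd/left/up -0.9 -0.6 -2.0 tilt rotvec [-0.    0.    0.02]
t 11.82 pos [562.1 -93.4  43.2] yaw 13.72 F [-0.1 -0.4 -2.2] M [ 0.03  0.01 -0.04] w 21.7 ff 29.9
nose depth 63.3 lat 0.5 dz -0.2 F fwd/left/up -0.1 -0.3 -2.2 tilt rotvec [-0.    0.    0.02]
```

In the tool's units: -1 mm / 750 = -0.0013, -0.5 mm / 750 = -0.0007.

Emit:
step_arm(
  targets="0 0 0 -0.0007 0 0 18;0 0 0 -0.0013 0 0 18;0 0 0 -0.0013 0 0 18",
)

```text
clock: 12.07
tool_pos: [0.5631, -0.0931, 0.0432]
tcp_rot: [-0.119, 0.993, -0.0, 0.0]
force: [0.2, -0.3, -1.9]
width: 0.246
finger_force: 29.9
```

```bash
python3 -c "
import g;g.rim();g.NS=1;g.rim();g.rim()"
```

```text
t 12.07 pos [563.1 -93.1  43.2] yaw 13.72 F [ 0.2 -0.3 -1.9] M [0.04 0.03 0.01] w 21.7 ff 29.9
nose depth 64.4 lat 0.5 dz -0.2 F fwd/left/up 0.1 -0.3 -1.9 tilt rotvec [-0.    0.    0.02]
t 12.12 pos [563.1 -93.2  43.3] yaw 13.71 F [ 0.5  0.  -1.8] M [0.01 0.   0.04] w 21.8 ff 29.9
nose depth 64.3 lat 0.4 dz -0.1 F fwd/left/up 0.5 -0.1 -1.8 tilt rotvec [-0.    0.    0.01]
t 12.17 pos [563.  -93.1  43.2] yaw 13.71 F [ 0.9 -0.3 -2.1] M [ 0.05 -0.04 -0.02] w 21.6 ff 29.9
nose depth 64.3 lat 0.5 dz -0.2 F fwd/left/up 0.8 -0.5 -2.1 tilt rotvec [ 0.   -0.    0.01]
```

Here's a test: I'll open to 27 mm. If the buttons are caught under the rim the pads go free (about 24 mm over them), otherwise they keep pushing on the pads.

Emit:
step_arm(
  targets="0 0 0 0 0 0 24;0 0 0 0 0 0 26;0 0 0 0 0 0 27;0 0 0 0 0 0 27;0 0 0 0 0 0 27",
)

```text
clock: 12.58
tool_pos: [0.5633, -0.0933, 0.0435]
tcp_rot: [-0.119, 0.993, -0.0, 0.0]
force: [-0.8, 0.2, 0.2]
width: 0.304
finger_force: 0.0
```

```bash
python3 -c "
import g;g.rim();g.NS=1;g.rim()"
```

```text
t 12.58 pos [563.3 -93.3  43.5] yaw 13.72 F [-0.8  0.2  0.2] M [ 0.07 -0.03  0.02] w 26.8 ff 0.0
nose depth 64.5 lat 0.2 dz 0.1 F fwd/left/up -0.7 0.4 0.2 tilt rotvec [-0.03  0.03  0.02]
t 12.63 pos [563.3 -93.3  43.5] yaw 13.72 F [-0.8 -0.3 -0.1] M [0.02 0.06 0.02] w 27.1 ff 0.0
nose depth 64.5 lat 0.3 dz 0.1 F fwd/left/up -0.9 -0.1 -0.1 tilt rotvec [-0.02  0.02  0.02]
```

The pads are free at 27 mm, so the rim is holding the buttons. I'll open further, back off along the leg to the rubber end, and tilt to match the sag.

In the tool's units: 70.5 mm / 750 = 0.094, 11.5 mm / 750 = 0.0153, -1.7 degrees / 90 = -0.0189.

Emit:
step_arm(
  targets="0 0 0 0 0 0 36;0 0 0 0 0 0 45;0 0 0 0 0 0 50;0 0 0 0.008 0 0 50;0 0 0 0.02 0 0.0027 50;0 -0.0056 0 0.0347 0 0.0053 50;0 -0.0111 0 0.0507 0 0.008 50;0 -0.0189 0 0.0667 0 0.0107 50;0 -0.0189 0 0.08 0 0.0133 50;0 -0.0189 0 0.0893 0 0.0153 50;0 -0.0189 0 0.094 0 0.0153 50;0 -0.0189 0 0.094 0 0.0153 50;0 -0.0189 0 0.094 0 0.0153 50",
  force=35,
)

```text
clock: 13.72
tool_pos: [0.4949, -0.1101, 0.032]
tcp_rot: [-0.119, 0.993, 0.002, 0.015]
force: [0.7, -0.5, -0.1]
width: 0.564
finger_force: 0.0
```

```bash
python3 -c "
import g;g.NS=1;g.rim()"
python3 - <<'E'
from m import *
c=cam('scene');q=proj(c,[.51,-.1,.05])[0].astype(int);o=cv2.resize(c['pixels'][q[1]-30:q[1]+30,q[0]-40:q[0]+40],(800,600),interpolation=cv2.INTER_CUBIC)
for xx in(-95,-65,0):
    a=np.radians(13.7)
    for z in(.039,.061):
        P=np.array([.57305,-.0912,z])+np.array([np.cos(a),np.sin(a),0])*xx/1000
        p=(proj(c,P)[0]-q+[40,30]+.5)*10; cv2.circle(o,tuple(int(v) for v in p),4,(0,255,0),1)
cv2.imwrite('pics/foot.png',cv2.cvtColor(o,cv2.COLOR_RGB2BGR))
E
```

```text
t 13.77 pos [ 495.2 -110.1   32. ] yaw 13.72 F [ 1.  -0.  -0.6] M [-0.07  0.06  0.03] w 49.7 ff 0.0
nose depth -5.6 lat 0.1 dz -11.4 F fwd/left/up 0.9 -0.3 -0.6 tilt rotvec [-0.03  1.74  0.02]
```

View pics/foot.png

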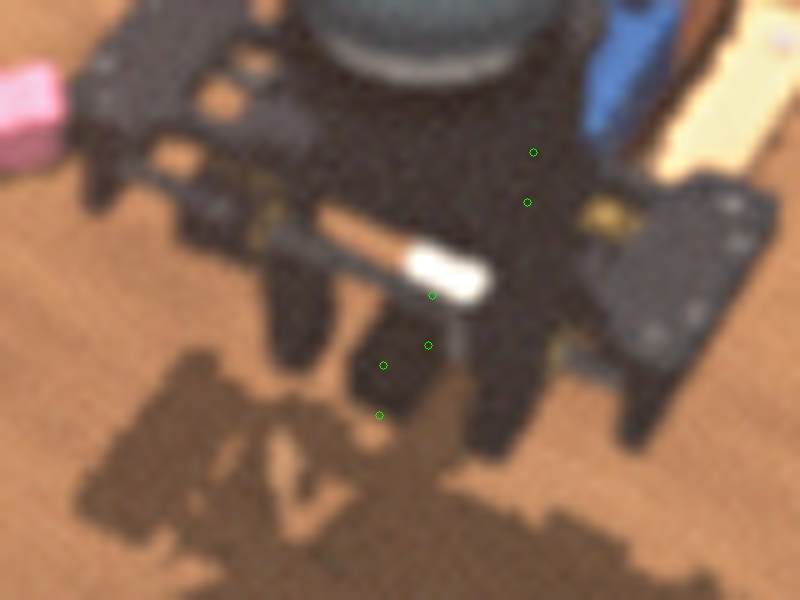

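The crop shows the rubber end at about (395,355), between the open fingers at (300,320) and (500,400). I'll grip it now.

Emit:
step_arm(
  targets="0 0 0 0 0 0 40;0 0 0 0 0 0 32;0 0 0 0 0 0 26;0 0 0 0 0 0 22;0 0 0 0 0 0 18;0 0 0 0 0 0 18;0 0 0 0 0 0 18;0 0 0 0 0 0 18",
  force=35,
)

```text
clock: 14.48
tool_pos: [0.4945, -0.1098, 0.0317]
tcp_rot: [-0.119, 0.993, 0.002, 0.015]
force: [0.7, 0.8, 0.6]
width: 0.245
finger_force: 35.0
```

```bash
python3 -c "
import g;g.NS=1;g.rim(leg_x=145,ax=15)"
```

```text
t 14.53 pos [ 494.5 -109.8   31.7] yaw 13.71 F [ 0.7  0.2 -0.4] M [ 0.14 -0.05  0.01] w 21.9 ff 35.0
nose depth 64.3 lat 0.5 dz -3.3 F fwd/left/up 0.7 0.1 -0.4 tilt rotvec [0.01 1.7  0.01]
```

In the tool's units: -3.3 mm / 750 = -0.0044, -1.7 mm / 750 = -0.0023, 1.7 degrees / 90 = 0.0189.

Emit:
step_arm(
  targets="0 0.0044 0 0 0 -0.0011 18;0 0.01 0 0 0 -0.0023 18;0 0.0144 0 0 0 -0.0033 18;0 0.0189 0 0 0 -0.0044 18;0 0.0189 0 0 0 -0.0044 18;0 0.0189 0 0 0 -0.0044 18",
)

```text
clock: 15.03
tool_pos: [0.4942, -0.1097, 0.0348]
tcp_rot: [-0.12, 0.993, 0.0, -0.0]
force: [-0.5, -0.8, -0.9]
width: 0.249
finger_force: 35.0
```

```bash
python3 -c "
import g;g.NS=1;g.rim(leg_x=145,ax=15);g.rim(leg_x=145,ax=15)"
```

```text
t 15.08 pos [ 494.2 -109.8   34.8] yaw 13.72 F [-0.7 -0.1 -2. ] M [0.06 0.18 0.09] w 21.9 ff 35.0
nose depth 64.0 lat 0.6 dz -0.2 F fwd/left/up -0.7 0.1 -2.0 tilt rotvec [ 0.02 -0.03  0.02]
t 15.13 pos [ 494.2 -109.8   34.9] yaw 13.72 F [-0.4 -0.1 -2.3] M [0.08 0.2  0.01] w 21.8 ff 35.0
nose depth 64.0 lat 0.6 dz -0.1 F fwd/left/up -0.4 0.0 -2.3 tilt rotvec [ 0.01 -0.02  0.02]
```

In the tool's units: -8 mm / 750 = -0.0107, -7 mm / 750 = -0.0093.

Emit:
step_arm(
  targets="0 0 0 -0.0013 0 0 18;0 0 0 -0.0027 0 0 18;0 0 0 -0.004 0 0 18;0 0 0 -0.0053 0 0 18;0 0 0 -0.0067 0 0 18;0 0 0 -0.008 0 0 18;0 0 0 -0.0093 0 0 18;0 0 0 -0.0107 0 0 18",
)

```text
clock: 15.8
tool_pos: [0.5022, -0.1079, 0.0349]
tcp_rot: [-0.119, 0.993, 0.0, -0.0]
force: [-2.5, 0.1, -2.0]
width: 0.248
finger_force: 35.0
```

```bash
python3 -c "
import g;g.rim(leg_x=145,ax=15);g.NS=1;g.rim(leg_x=145,ax=15)"
```

```text
t 15.8 pos [ 502.2 -107.9   34.9] yaw 13.72 F [-2.5  0.1 -2. ] M [-0.07  0.56  0.04] w 21.9 ff 35.0
nose depth 72.2 lat 0.6 dz -0.1 F fwd/left/up -2.4 0.7 -2.0 tilt rotvec [ 0.01 -0.01  0.02]
t 15.85 pos [ 502.4 -107.9   35. ] yaw 13.72 F [-2.2 -0.1 -2.3] M [-0.03  0.51  0.04] w 21.4 ff 35.0
nose depth 72.4 lat 0.5 dz 0.0 F fwd/left/up -2.2 0.5 -2.3 tilt rotvec [0.   0.   0.02]
```

In the tool's units: -14 mm / 750 = -0.0187, -2.5 mm / 750 = -0.0033.

Emit:
step_arm(
  targets="0 0 0 -0.0013 0 0 18;0 0 0 -0.0033 0 0 18;0 0 0 -0.0053 0 0 18;0 0 0 -0.0073 0 0 18;0 0 0 -0.0093 0 0 18;0 0 0 -0.0113 0 0 18;0 0 0 -0.0133 0 0 18;0 0 0 -0.0153 0 0 18;0 0 0 -0.0173 0 0 18;0 0 0 -0.0187 0 0 18",
)

```text
clock: 16.68
tool_pos: [0.516, -0.1046, 0.035]
tcp_rot: [-0.119, 0.993, -0.0, 0.0]
force: [-3.1, -0.4, -1.7]
width: 0.244
finger_force: 35.0
```

```bash
python3 -c "
import g;g.rim(leg_x=145,ax=15);g.NS=1;g.rim(leg_x=145,ax=15)"
```

```text
t 16.68 pos [ 516.  -104.6   35. ] yaw 13.72 F [-3.1 -0.4 -1.7] M [-0.05  0.64  0.04] w 21.5 ff 35.0
nose depth 86.4 lat 0.5 dz 0.0 F fwd/left/up -3.1 0.3 -1.7 tilt rotvec [-0.    0.    0.02]
t 16.73 pos [ 516.1 -104.6   35.1] yaw 13.72 F [-1.3 -0.2 -2.2] M [-0.01  0.43 -0.  ] w 21.4 ff 35.0
nose depth 86.5 lat 0.4 dz 0.1 F fwd/left/up -1.3 0.1 -2.2 tilt rotvec [-0.01  0.01  0.02]
```

In the tool's units: -5 mm / 750 = -0.0067, -4 mm / 750 = -0.0053.

Emit:
step_arm(
  targets="0 0 0 -0.0013 0 0 18;0 0 0 -0.0027 0 0 18;0 0 0 -0.004 0 0 18;0 0 0 -0.0053 0 0 18;0 0 0 -0.0067 0 0 18",
)

```text
clock: 17.15
tool_pos: [0.5207, -0.1035, 0.035]
tcp_rot: [-0.119, 0.993, -0.0, -0.0]
force: [-3.3, 0.1, -2.3]
width: 0.244
finger_force: 35.0
```

```bash
python3 -c "
import g;g.rim(leg_x=145,ax=15);g.NS=1;g.rim(leg_x=145,ax=15)"
```

```text
t 17.15 pos [ 520.7 -103.5   35. ] yaw 13.72 F [-3.3  0.1 -2.3] M [-0.02  0.61  0.02] w 21.5 ff 35.0
nose depth 91.3 lat 0.5 dz 0.0 F fwd/left/up -3.2 0.9 -2.3 tilt rotvec [-0.   -0.    0.02]
t 17.2 pos [ 520.9 -103.5   35. ] yaw 13.71 F [-1.8 -0.9 -3. ] M [-0.06  0.57 -0.06] w 21.8 ff 35.0
nose depth 91.4 lat 0.4 dz 0.0 F fwd/left/up -2.0 -0.5 -3.0 tilt rotvec [-0.01  0.01  0.01]
```

In the tool's units: -3 mm / 750 = -0.004, -2.4 mm / 750 = -0.0032.

Emit:
step_arm(
  targets="0 0 0 -0.0011 0 0 18;0 0 0 -0.0021 0 0 18;0 0 0 -0.0032 0 0 18;0 0 0 -0.004 0 0 18",
)

```text
clock: 17.53
tool_pos: [0.5237, -0.1028, 0.035]
tcp_rot: [-0.119, 0.993, -0.0, 0.0]
force: [-2.5, -0.9, -2.2]
width: 0.245
finger_force: 35.0
```

Emit:
step_arm(
  targets="0 0 0 -0.0009 0 0 18;0 0 0 -0.0019 0 0 18;0 0 0 -0.0027 0 0 18",
)

```text
clock: 17.78
tool_pos: [0.5256, -0.1023, 0.035]
tcp_rot: [-0.119, 0.993, -0.0, 0.0]
force: [-2.3, -0.0, -0.8]
width: 0.247
finger_force: 35.0
```

```bash
python3 -c "
import g;g.rim(leg_x=145,ax=15);g.NS=1;g.rim(leg_x=145,ax=15)"
```

```text
t 17.78 pos [ 525.6 -102.3   35. ] yaw 13.72 F [-2.3 -0.  -0.8] M [-0.02  0.54  0.01] w 21.7 ff 35.0
nose depth 96.3 lat 0.5 dz 0.0 F fwd/left/up -2.2 0.5 -0.8 tilt rotvec [-0.    0.    0.02]
t 17.83 pos [ 525.8 -102.3   35.1] yaw 13.71 F [-1.8 -0.5 -2.2] M [-0.01  0.45  0.02] w 21.8 ff 35.0
nose depth 96.5 lat 0.4 dz 0.1 F fwd/left/up -1.9 -0.1 -2.2 tilt rotvec [-0.01  0.03  0.01]
```

In the tool's units: -2 mm / 750 = -0.0027, -1.4 mm / 750 = -0.0019.

Emit:
step_arm(
  targets="0 0 0 -0.0009 0 0 18;0 0 0 -0.0019 0 0 18;0 0 0 -0.0027 0 0 18",
)

```text
clock: 18.08
tool_pos: [0.5284, -0.102, 0.0354]
tcp_rot: [-0.119, 0.993, -0.0, 0.001]
force: [0.1, -0.7, -3.0]
width: 0.245
finger_force: 35.0
```

In the tool's units: -2 mm / 750 = -0.0027, -1.4 mm / 750 = -0.0019.

Emit:
step_arm(
  targets="0 0 0 -0.0009 0 0 18;0 0 0 -0.0019 0 0 18;0 0 0 -0.0027 0 0 18",
)

```text
clock: 18.33
tool_pos: [0.5298, -0.1014, 0.0352]
tcp_rot: [-0.119, 0.993, -0.0, 0.0]
force: [-0.6, 0.4, -2.3]
width: 0.245
finger_force: 35.0
```

```bash
python3 -c "
import g;g.rim(leg_x=145,ax=15);g.NS=1;g.rim(leg_x=145,ax=15)"
```

```text
t 18.33 pos [ 529.8 -101.4   35.2] yaw 13.72 F [-0.6  0.4 -2.3] M [0.05 0.19 0.05] w 21.6 ff 35.0
nose depth 100.6 lat 0.3 dz 0.2 F fwd/left/up -0.5 0.6 -2.3 tilt rotvec [-0.02  0.03  0.02]
t 18.38 pos [ 529.8 -101.4   35.1] yaw 13.72 F [ 0.3 -0.4 -1.7] M [0.   0.12 0.  ] w 21.5 ff 35.0
nose depth 100.5 lat 0.4 dz 0.1 F fwd/left/up 0.2 -0.4 -1.7 tilt rotvec [-0.02  0.03  0.02]
```

The rubbing force is gone, so that looks like the click. I'll confirm with a gentle pull back.

In the tool's units: 3.2 mm / 750 = 0.0043, 2.8 mm / 750 = 0.0037.

Emit:
step_arm(
  targets="0 0 0 0.0009 0 0 18;0 0 0 0.0019 0 0 18;0 0 0 0.0028 0 0 18;0 0 0 0.0037 0 0 18;0 0 0 0.0043 0 0 18",
)

```text
clock: 18.8
tool_pos: [0.5267, -0.1021, 0.0352]
tcp_rot: [-0.119, 0.993, -0.0, 0.001]
force: [2.6, 2.2, -2.2]
width: 0.248
finger_force: 35.0
```

```bash
python3 -c "
import g;g.rim(leg_x=145,ax=15);g.NS=1;g.rim(leg_x=145,ax=15)"
```

```text
t 18.8 pos [ 526.7 -102.1   35.2] yaw 13.7 F [ 2.6  2.2 -2.2] M [ 0.16 -0.27  0.02] w 21.8 ff 35.0
nose depth 97.4 lat 0.4 dz 0.2 F fwd/left/up 3.1 1.6 -2.2 tilt rotvec [-0.02  0.07  0.  ]
t 18.85 pos [ 526.7 -102.1   35.2] yaw 13.7 F [ 2.1  0.8 -1.2] M [ 0.11 -0.23  0.07] w 21.7 ff 35.0
nose depth 97.4 lat 0.4 dz 0.2 F fwd/left/up 2.2 0.2 -1.2 tilt rotvec [-0.02  0.07  0.  ]
```

In the tool's units: 0.8 mm / 750 = 0.0011, 0.4 mm / 750 = 0.0005.

Emit:
step_arm(
  targets="0 0 0 0.0005 0 0 18;0 0 0 0.0011 0 0 18;0 0 0 0.0011 0 0 18",
)

```text
clock: 19.1
tool_pos: [0.5267, -0.1023, 0.0355]
tcp_rot: [-0.119, 0.993, -0.0, 0.001]
force: [5.1, 2.1, -2.8]
width: 0.246
finger_force: 35.0
```

```bash
python3 -c "
import g;g.rim(leg_x=145,ax=15);g.NS=1;g.rim(leg_x=145,ax=15)"
```

```text
t 19.1 pos [ 526.7 -102.3   35.5] yaw 13.71 F [ 5.1  2.1 -2.8] M [ 0.33 -0.61  0.07] w 21.7 ff 35.0
nose depth 97.3 lat 0.2 dz 0.5 F fwd/left/up 5.5 0.9 -2.8 tilt rotvec [-0.05  0.14  0.01]
t 19.15 pos [ 526.7 -102.3   35.5] yaw 13.71 F [ 5.6  2.1 -2.7] M [ 0.28 -0.54  0.01] w 21.5 ff 35.0
nose depth 97.3 lat 0.2 dz 0.5 F fwd/left/up 5.9 0.7 -2.7 tilt rotvec [-0.05  0.14  0.01]
```

The leg is locked: it resists the pull without moving. I'll relax to mid-play, release, and retreat upward.

Emit:
step_arm(
  targets="0 0 0 -0.0013 0 0 18;0 0 0 -0.0027 0 0 18;0 0 0 -0.0033 0 0 18;0 0 0 -0.0033 0 0 20;0 0 0 -0.0033 0 0 24;0 0 0 -0.0033 0 0 32;0 0 0 -0.0033 0 0 42;0 0 0 -0.0033 0 0 55;0 0 0 -0.0033 0 0 60;0 0 0 -0.0033 0 0 60;0 0 0 -0.0033 0 -0.0133 60;0 0 0 -0.0033 0 -0.04 60;0 0 0 -0.0033 0 -0.08 60;0 0 0 -0.0033 0 -0.1267 60;0 0 0 -0.0033 0 -0.1733 60;0 0 0 -0.0033 0 -0.2 60;0 0 0 -0.0033 0 -0.2 60",
)

```text
clock: 20.57
tool_pos: [0.531, -0.1029, 0.1916]
tcp_rot: [-0.12, 0.993, -0.003, 0.004]
force: [1.0, -0.4, 0.8]
width: 0.677
finger_force: 0.0
```

In the tool's units: 250 mm / 750 = 0.3333, 220 mm / 750 = 0.2933.

Emit:
step_arm(
  targets="0 0 0 0.04 0.08 0 60;0 0 0 0.0533 0.1333 0 60;0 0 0 0.0667 0.1867 0 60;0 0 0 0.08 0.24 0 60;0 0 0 0.0933 0.2933 0 60;0 0 0 0.1067 0.3333 0 60;0 0 0 0.1067 0.3333 0 60;0 0 0 0.1067 0.3333 0 60;0 0 0 0.1067 0.3333 0 60;0 0 0 0.1067 0.3333 0 60",
)

```text
clock: 21.4
tool_pos: [0.3914, 0.1217, 0.185]
tcp_rot: [-0.119, 0.993, -0.0, 0.0]
force: [-0.0, -0.5, 0.1]
width: 0.682
finger_force: 0.0
```

```bash
python3 -c "
import g;g.NS=1;g.show()"
python3 - <<'E'
from m import *
o=[]
for n in('scene','top'):
    c=cam(n,'end_'+n);q=proj(c,[.57,-.09,.05])[0].astype(int);o.append(cv2.resize(c['pixels'][q[1]-30:q[1]+30,q[0]-40:q[0]+40],(400,300),interpolation=cv2.INTER_CUBIC))
cv2.imwrite('pics/end.png',cv2.cvtColor(np.vstack([np.hstack(o),cv2.resize(np.hstack([cv2.imread('pics/scene0.png')[...,::-1],cam('scene')['pixels']]),(800,300))]),cv2.COLOR_RGB2BGR))
E
```

```text
t 21.45 pos [391.5 121.4 185. ] yaw 13.66 F [ 1.  -0.4  0.4] M [0.01 0.   0.01] w 60.4 ff 0.0
```

View pics/end.png

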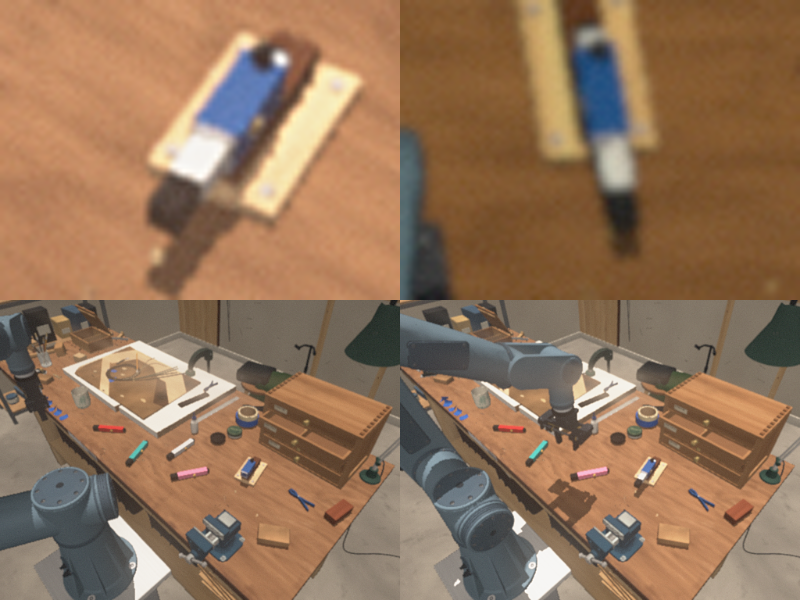

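The leg is in the receiver with its rubber end out at (170,200). A brass spot shows in the collar side at (258,125), the bystanders haven't moved, and the gripper is clear. Handing in.

```bash
python3 -c "
from bench import manip;print(manip.close_job())"
```

```text
the job is handed in; nothing more can be done
None
```

The leg is locked in the receiver and the job is handed in at about 21.5 s: it held against a gentle 6 N pull, one brass button shows in the collar's visible side (the far side wasn't seen), the gripper has let go, and nothing else on the bench was touched.

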